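# Put the bearing tray away and shut its dust door

### The job

The blue tray of bearings sticks out of the low grey bay on the bench. With a fingertip, push the tray straight in until it meets the stop at the back of the bay, while the small door still stands well open; then push the door fully shut over it. The tray and its bearings must not be lifted, the two bearings stay in the tray, and the other parts lying about stay where they are.

Things in the scene. Friction and masses are not known exactly. Their poses are not given: they have to be found in the camera images.
- bay: Low grey metal bay fixed to the bench, 152 (x) x 122 (y) x 62 mm high; walls 8 mm thick, side walls 106 mm apart inside; no floor, the tray slides on the bench. Origin: centre of its underside; x points into the bay (the way to push the tray), y to the left. Mouth at x = -76 mm, back stop's face at x = +68 mm. The roof begins at x = -36 mm: a finger may reach down that far inside the mouth.
- tray: Loose open blue tray, 140 x 100 x 28 mm high, walls and floor 3 mm, about 0.25 kg; at the start it sticks 45 to 80 mm out of the mouth. Origin: centre of its underside; y is its long axis and points out of the bay to the robot, so the end wall to push is at y = +70 mm. Against the stop its origin is at x = -2 mm in the bay's frame (end wall 4 mm inside the mouth).
- door (a joint): Angle (rad) of the bay's door about its upright hinge at the bay's left front corner: 0 = shut across the mouth, grows as it opens towards the robot and on to the left (1.57 = straight out along the bay's -x); starts 1.62 to 1.95, limit 2.2. Stays where left (friction 0.03 N m, light damping). It cannot shut while the tray sticks out.
- door_hinge (a point): Point on the door's hinge axis, 31 mm above the bench, at x = -81, y = +65 mm in the bay's frame; same axes as the bay. The door is a plain aluminium panel without handle, 5 mm thick and centred on this axis, from 4 to 126 mm out from it and from 3 to 59 mm above the bench.
- bearing_1: Bronze-coloured ring bearing, 21 mm diameter x 14 mm high, standing loose in the tray; origin at the centre of its underside.
- bearing_2: The second such bearing in the tray, 21 mm diameter x 14 mm high; origin at the centre of its underside.
- spare_bearing: A third such bearing, 21 mm diameter x 14 mm high, alone on the bench to the right of the bay; a bystander; origin at the centre of its underside.
- seal_plate: Bystander: round grey flanged plate, 62 mm diameter x 10 mm high, lying left of the bay; origin at the centre of its underside.
- gauge: Bystander: dial gauge lying on its back, round case 56 mm diameter x 18 mm high with a thin stem, 108 mm long in all, on the bench at the right; origin at the centre of its underside, x along its length.
Things that resemble listed ones, but are neither listed nor needed, are in the scene too. What is shaped like the bay but brown is not meant.

How it is judged:
On the way, in this order (a step that is already met when the one before it is completed fails the run):
1. the tray is pushed home against the stop while the door still stands open (more than 0.5 rad) (x of tray in the frame of bay between -0.007 and 0.004 m and y of tray in the frame of bay between -0.01 and 0.01 m and height (world z) of tray below 0.006 m and value of joint door above 0.5 rad), for 0.2 s.
2. the door is pushed shut (x of tray in the frame of bay between -0.007 and 0.004 m and y of tray in the frame of bay between -0.01 and 0.01 m and height (world z) of tray below 0.006 m and value of joint door below 0.06 rad), for 0.2 s.
At the end, for the whole second after the job is handed in: The tray stands flat on the bench within 5 mm of the back stop of the bay, the door is shut to within 0.06 rad, both bearings are in the tray, and all is at rest (all of step 2 and linear speed of tray below 0.01 m/s and x of bearing_1 in the frame of tray between -0.048 and 0.048 m and y of bearing_1 in the frame of tray between -0.068 and 0.068 m and height (world z) of each of bearing_1, bearing_2 below 0.02 m and x of bearing_2 in the frame of tray between -0.048 and 0.048 m and y of bearing_2 in the frame of tray between -0.068 and 0.068 m); the robot touches nothing.
It fails at once if the tray is lifted or tipped (height (world z) of tray above 0.012 m or angle between tray's own z axis and vertical above 0.15 rad).
It fails at once if a bearing is lifted out of the tray (height (world z) of any of bearing_1, bearing_2 above 0.03 m).
It fails at once if a bystander (seal plate, spare bearing or dial gauge) is moved more than 15 mm (distance of any of seal_plate, spare_bearing, gauge from where it was at the start of the episode above 0.015 m).
It also fails if it takes over 51 s, if anything falls off the work surface, if the arm or the gripper's body presses on something with over 40 N, if the wrist force passes 120 N, or if a joint passes its speed limit or range.

### The arm

A 6-joint arm with a two-finger parallel gripper is mounted at the origin on a cart in front of the work surface, level with it; the furniture and walls round the work are solid. World frame = base frame: x ahead of the robot, y to its left, z up, the work surface at z = 0. Lengths are in m, angles in rad, forces in N, time in s.
With the tool pointing down it reaches from about 0.35 to 0.775 m from the base axis. Payload 5.5 kg.
Tool frame: the origin (TCP) lies at the very end of the fingers, on their centre line; the grasp point (between the pads) lies 19 mm behind it; z points along the fingers, y is the line along which they close (so a half turn about z gives the same grasp; the last joint's range is limited). The gripper opens to 85 mm and grips with 20 to 120 N. Pads are 22 mm wide; open, the fingers measure 114 mm over their backs; the gripper's body (76 mm by 85 mm) begins 54 mm behind the grasp point. The pads swing forward as they close: fully open they stand 13 mm farther back than shut.
Start: joints at [1.079, 0.313, 0.046, 1.304, 0, 1.431], TCP at [0.198, 0.54, 0.231] pointing down, gripper open.
Joint ranges: [-2.76, 2.76], [-0.86, 1.69], [-1.03, 1.26], [-2.2, 2.34], [-1.47, 1.5], [-3.14, 3.14]. Speed limits (rad/s): [2.57, 2.57, 3.14, 3.14, 3.14, 3.14].

### API

Orientations are given as a unit quaternion [w, x, y, z].
In Python, from workcell import env, cams, ticket, spotter gives the robot as it stands.
- The arm moves only by the tool jog_arm, never from a script. Its argument "increments" is a list that holds one entry, the list of rows, each a list of 7 numbers: the shift along the tool's x, y, z in units of 0.25 m (1.0 is 0.25 m), then the turn, a rotation vector about the tool's x, y, z in units of 180 degrees (1.0 is 180 degrees), then the closure in counts, from 0 (fully open) to 255 (shut). A call has 1 to 20 rows; each row shifts and turns the commanded pose from where the row before left it, along the tool's axes as they then stand; what a row does not reach is not made up. A row lasts 1/10 s, in which the tool goes at most 50 mm and 8.59 degrees, less where a joint would pass 70% of its speed; a pose out of reach is approached as far as the arm can. A call with a number of a shift or a turn outside -1 to 1 is refused whole. A call with a gripper value outside its range is refused whole. The fingers move at their own pace and stop on an object; "force" is the grip in N (left out, the last holds). Time passes only in rows, so rows that do not move let the fingers close. It gives the time, the measured TCP pose, the force, the opening and the grip force at its end, in the units of the state.
- env.get_state(): the state, without advancing time (a new reading comes with each control period).
- cams.read_camera(name): name is "side" or "top" or "wrist"; returns a dict with "pixels" (400x640x3 uint8, red, green, blue), "fx", "fy", "cx", "cy" (pixels), "xyz" and "attitude" of the camera in the world; the wrist camera has in their place "mount" (4x4, takes a point from camera to tool coordinates, whose origin is the TCP and whose axes are the flange's). Camera axes: x right, y down, z forward; pixel columns grow to the right and rows downward; lengths in m; the calibration is good to about 2 mm. A picture is of the moment at which its call begins: read the wrist's pose just before it. There is no depth.
- ticket.hand_in(): hands the job in; it is judged then, once.
Trained networks look in the newest picture that a camera, given by its name, has taken for a name from the list of things; names that differ only in an ending like _2 or _b are one class to them, and where a whole thing is asked for, a point or a joint stands for the part that bears it (a point fixed in the world has none). Each returns a list of dicts, best first, with "conf" (0 to 1); they miss things now and then, are a little off and sometimes report something else, mostly with a low value. They report only what shows in the picture. A call takes as long as a camera call. They do not tell look-alikes from the thing itself.
- spotter.find_in(target, camera): "uv" ([column, row] in pixels, amid what is visible of it).
- spotter.cut_out(target, camera): "region" (400x640 bool, what is visible of it) and "uv" ([column, row] in pixels, amid what is visible of it).
- spotter.landmark_of(target, camera): "uv" ([column, row] in pixels: a listed point, or the origin of a listed thing).
The state is a dict: "clock": time; "joint_pos": joint angles; "qvel": joint speeds; "tau": joint torques, N m; "tcp_pos": TCP position; "orientation": TCP orientation; "wrist_force": force on the tool from outside, world axes, zero at the start; "ft_torque": the same for the moment, N m; "finger_gap": finger opening in m; "grip_force": force on a finger pad.
Only numpy, scipy, OpenCV 4.12 (cv2) and the standard library are available. Lean on these libraries where they do the work, as an engineer would, in place of code of your own. Each camera call takes 0.05 s, during which the arm holds its last target. There are 200 camera calls.

## Working session

There is one attempt and no reset: what is moved stays moved. The work goes in short steps, Python scripts to look and compute and a tool call to move; the robot and the scene stay as the last step left them, time stands still between calls to the robot, and variables do not carry over. Pictures are saved under pics/ and viewed, at most 10 in all, crops included, and the job is handed in when it is done.

Besides the shell and the picture viewer there is one more tool, called after ">>>" in YAML: its name, and indented under it one key for each argument. jog_arm: Moves the arm, as the interface text tells. Shifts and turns lie within -1 to 1; 1 stands for 0.25 m of shift or 180 degrees of turn. Its arguments: {"type":"object","properties":{"increments":{"type":"array"},"force":{"type":"number"}},"required":["increments"]}

```bash
mkdir -p pics; cat > h.py <<'E'
import numpy as np,cv2
from scipy.spatial.transform import Rotation as R
from workcell import env,cams,ticket,spotter
def rot(q):
    q=np.array(q); 
    return q if q.ndim==2 else R.from_quat([q[1],q[2],q[3],q[0]]).as_matrix()
def cam(n):
    s=env.get_state();c=cams.read_camera(n)
    if n=="wrist":
        T=np.eye(4);T[:3,:3]=rot(s["orientation"]);T[:3,3]=s["tcp_pos"];M=T@np.array(c["mount"]);c["R"],c["t"]=M[:3,:3],M[:3,3]
    else: c["R"],c["t"]=rot(c["attitude"]),np.array(c["xyz"])
    return c
def ray(c,uv,z):
    d=c["R"]@np.array([(uv[0]-c["cx"])/c["fx"],(uv[1]-c["cy"])/c["fy"],1]);return c["t"]+d*(z-c["t"][2])/d[2]
def proj(c,p):
    q=c["R"].T@(np.array(p)-c["t"]);return np.array([c["fx"]*q[0]/q[2]+c["cx"],c["fy"]*q[1]/q[2]+c["cy"]])
def save(c,f): cv2.imwrite("pics/"+f,c["pixels"][:,:,::-1])
E
python3 - <<'E'
from h import *
np.set_printoptions(precision=4,suppress=True)
s=env.get_state();print(s["clock"],s["tcp_pos"],s["orientation"])
for n in("top","side"):
    c=cam(n);save(c,n+".png");print(n,c["t"],c["R"].tolist(),c["fx"])
    for t,z in(("bay",0),("tray",0),("door_hinge",.031),("bearing_1",.003),("spare_bearing",0),("seal_plate",0),("gauge",0)):
        for d in spotter.landmark_of(t,n)[:4]: print(t,round(d["conf"],2),np.round(d["uv"]),ray(c,d["uv"],z))
E
```

```text
0.0 [0.1979 0.5393 0.2304] [-0.0003  0.175   0.9846 -0.0009]
top [ 0.5012 -0.0585  0.902 ] [[-0.01892504568632975, -0.9941618030522739, 0.10622688924007245], [-0.9998203855826977, 0.018926246665431017, -0.000996875330878541], [-0.0010194209318944852, -0.10622667527044019, -0.9943414173421282]] 378.9602816700192
bay 0.82 [288. 174.] [0.6623 0.0222 0.    ]
bay 0.62 [375. 256.] [ 0.464  -0.1829  0.    ]
tray 0.64 [286. 211.] [0.5743 0.0259 0.    ]
door_hinge 0.61 [258. 209.] [0.5768 0.0884 0.031 ]
door_hinge 0.56 [355. 302.] [ 0.3634 -0.13    0.031 ]
bearing_1 0.51 [281. 195.] [0.6134 0.0391 0.003 ]
bearing_1 0.42 [278. 222.] [0.5473 0.0453 0.003 ]
spare_bearing 0.59 [343. 201.] [ 0.5958 -0.1093  0.    ]
seal_plate 0.82 [215. 156.] [0.7123 0.1968 0.    ]
gauge 0.92 [443. 228.] [ 0.5268 -0.3463  0.    ]
side [0.3747 0.6869 0.6912] [[-0.9628108743198129, -0.15587593963396723, 0.2206760334398484], [-0.26937796988458534, 0.6165870298138902, -0.7397674932072537], [-0.02075402689544173, -0.7717014488184614, -0.6356462414418185]] 433.3356854383093
bay 0.93 [387. 198.] [ 0.4543 -0.1889  0.    ]
bay 0.9 [284. 240.] [0.6596 0.0203 0.    ]
tray 0.68 [317. 249.] [0.5795 0.0296 0.    ]
door_hinge 0.67 [416. 210.] [ 0.3794 -0.1213  0.031 ]
door_hinge 0.64 [305. 262.] [0.5825 0.1019 0.031 ]
bearing_1 0.43 [329. 252.] [0.55   0.0363 0.003 ]
spare_bearing 0.43 [326. 213.] [ 0.5906 -0.0955  0.    ]
seal_plate 0.77 [231. 297.] [ 0.7087  0.202  -0.    ]
gauge 0.49 [369. 160.] [ 0.5322 -0.3532  0.    ]
```

View pics/top.png

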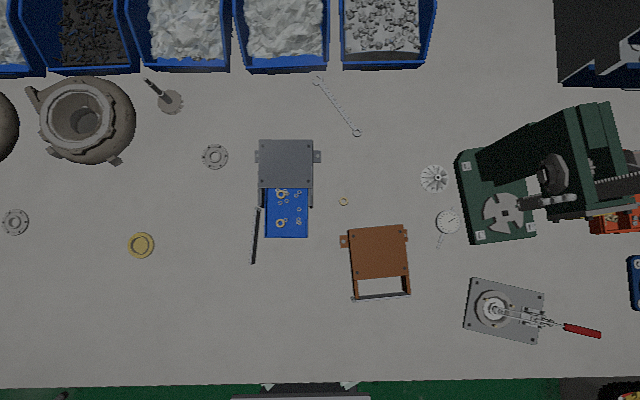

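View pics/side.png

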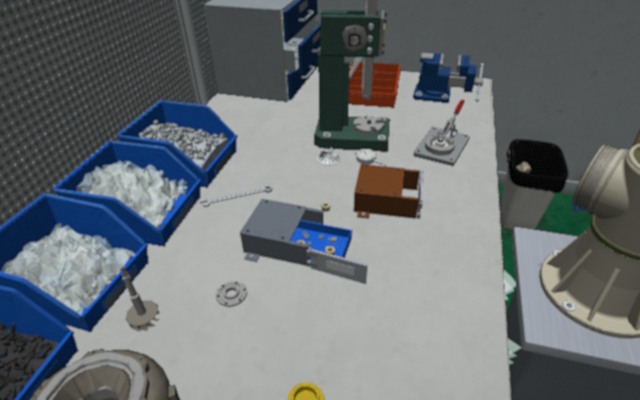

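The top view shows two bay-shaped things: the grey bay at (286,165), with the blue tray sticking out to row 237 and its door open at (255,235), and a brown one at (378,262). By the description I choose the grey one.

```bash
cat >> h.py <<'E'
def rows(s,p,yaw,n,g=255):
    # yaw of tool x axis in world, tool down; prints n equal rows (units)
    Rm=rot(s["orientation"]);x0=np.arctan2(Rm[1,0],Rm[0,0]);dy=(yaw-x0+np.pi)%(2*np.pi)-np.pi
    d=(np.array(p)-s["tcp_pos"])/n;out=[]
    for i in range(n):
        a=x0+dy*i/n;T=np.array([[np.cos(a),np.sin(a),0],[np.sin(a),-np.cos(a),0],[0,0,-1]])
        out.append([round(float(v),3) for v in list(T.T@d/.25)+[0,0,-dy/n/np.pi]]+[g])
    return out
E
python3 - <<'E'
from h import *
np.set_printoptions(precision=4,suppress=True)
c=cam("top");im=c["pixels"]
for t,z in(("bay",.062),("tray",.028),("door",.059)):
  for d in spotter.cut_out(t,"top")[:2]:
    r=cv2.minAreaRect(np.argwhere(d["region"])[:,::-1].astype(np.float32));print(t,d["conf"],d["uv"])
    print(np.array([ray(c,q,z) for q in cv2.boxPoints(r)])[:,:2].tolist())
print(cams.read_camera("wrist")["mount"])
cv2.imwrite("pics/crop.png",cv2.resize(im[120:280,220:380,::-1],None,fx=3.7,fy=3.7,interpolation=cv2.INTER_CUBIC))
s=env.get_state()
print(rows(s,[.40,.03,.25],np.pi,14))
E
```

```text
bay 0.89 [282.2, 167.5]
[[0.4565127523843514, 0.10323303261535627], [0.7385268235577849, 0.08980713071038907], [0.7282121514534192, -0.05983020557974771], [0.44685657705115667, -0.04121091250153268]]
bay 0.66 [379.4, 253.0]
[[0.5260841669623929, -0.09525017297882311], [0.536842847242793, -0.23986623264773924], [0.3760237181815185, -0.2482010366456192], [0.36572523798929624, -0.10651057665004207]]
tray 0.82 [288.0, 215.1]
[[0.5106571691973062, 0.07521792658607415], [0.6265083807177476, 0.07490681984957959], [0.6245995501823477, -0.0251803583098962], [0.5087883009603607, -0.023473209713409993]]
door 0.75 [255.0, 237.8]
[[0.45437071162245257, 0.10792332985798478], [0.5805982422434124, 0.09427272760225622], [0.5783229837750293, 0.07652001131396902], [0.4521643975414099, 0.09044844899206006]]
door 0.68 [382.5, 296.7]
[[0.3807278271780474, -0.11983461177762914], [0.39034397125823606, -0.24672207900017132], [0.37742723540349177, -0.24743353297480655], [0.3678449320411228, -0.12075530273210064]]
[[ 0.0001 -0.9489 -0.3155  0.0801]
 [ 1.     -0.0002  0.0007  0.0014]
 [-0.0008 -0.3155  0.9489 -0.1428]
 [ 0.      0.      0.      1.    ]]
[[-0.104, -0.117, -0.005, 0.0, 0.0, -0.008, 255], [-0.101, -0.119, -0.005, 0.0, 0.0, -0.008, 255], [-0.098, -0.122, -0.005, 0.0, 0.0, -0.008, 255], [-0.095, -0.124, -0.005, 0.0, 0.0, -0.008, 255], [-0.092, -0.127, -0.005, 0.0, 0.0, -0.008, 255], [-0.089, -0.129, -0.005, 0.0, 0.0, -0.008, 255], [-0.086, -0.131, -0.005, 0.0, 0.0, -0.008, 255], [-0.082, -0.133, -0.005, 0.0, 0.0, -0.008, 255], [-0.079, -0.135, -0.005, 0.0, 0.0, -0.008, 255], [-0.075, -0.137, -0.005, 0.0, 0.0, -0.008, 255], [-0.072, -0.139, -0.005, 0.0, 0.0, -0.008, 255], [-0.068, -0.141, -0.005, 0.0, 0.0, -0.008, 255], [-0.065, -0.143, -0.005, 0.0, 0.0, -0.008, 255], [-0.061, -0.144, -0.005, 0.0, 0.0, -0.008, 255]]
```

View pics/crop.png

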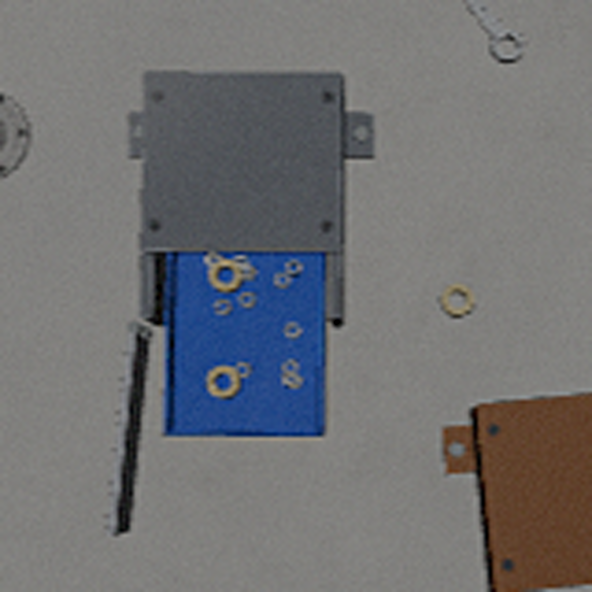

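The crop confirms the grey bay: its tray end is at crop (245,434), the hinge is near (145,325) and the door is open to (122,530). Next I move above it.

>>> jog_arm:
  increments:
    - [[-0.104,-0.117,0,0,0,-0.008,255],[-0.101,-0.119,0,0,0,-0.008,255],[-0.098,-0.122,0,0,0,-0.008,255],[-0.095,-0.124,0,0,0,-0.008,255],[-0.092,-0.127,0,0,0,-0.008,255],[-0.089,-0.129,0,0,0,-0.008,255],[-0.086,-0.131,0,0,0,-0.008,255],[-0.082,-0.133,0,0,0,-0.008,255],[-0.079,-0.135,0,0,0,-0.008,255],[-0.075,-0.137,0,0,0,-0.008,255],[-0.072,-0.139,0,0,0,-0.008,255],[-0.068,-0.141,0,0,0,-0.008,255],[-0.065,-0.143,0,0,0,-0.008,255],[-0.061,-0.144,0,0,0,-0.008,255],[0,0,0,0,0,0,255],[0,0,0,0,0,0,255]]

```text
clock: 2.65
tcp_pos: [0.3996, 0.0298, 0.2312]
orientation: [-0.0, 0.001, 1.0, 0.0]
wrist_force: [0.5, 0.7, -0.3]
finger_gap: 0.0001
grip_force: 0.0
```

```bash
python3 - <<'E'
from h import *
np.set_printoptions(precision=4,suppress=True)
s=env.get_state();print(s["clock"],s["tcp_pos"],s["orientation"],s["finger_gap"])
c=cam("wrist");save(c,"w1.png");np.savez("w1.npz",R=c["R"],t=c["t"],fx=c["fx"],fy=c["fy"],cx=c["cx"],cy=c["cy"])
for t,z in(("bay",0),("tray",0),("door_hinge",.031),("bearing_1",.003)):
    for d in spotter.landmark_of(t,"wrist")[:3]: print(t,round(d["conf"],2),np.round(d["uv"]),ray(c,d["uv"],z))
E
```

```text
2.65 [0.3996 0.0298 0.2312] [-0.0002  0.0014  1.      0.0002] 8.228362677581429e-05
bay 0.69 [140. 206.] [ 0.4553 -0.1806  0.    ]
bay 0.64 [310. 347.] [0.665  0.0215 0.    ]
door_hinge 0.91 [167. 136.] [ 0.3682 -0.1216  0.031 ]
door_hinge 0.82 [365. 306.] [0.5745 0.0899 0.031 ]
```

View pics/w1.png

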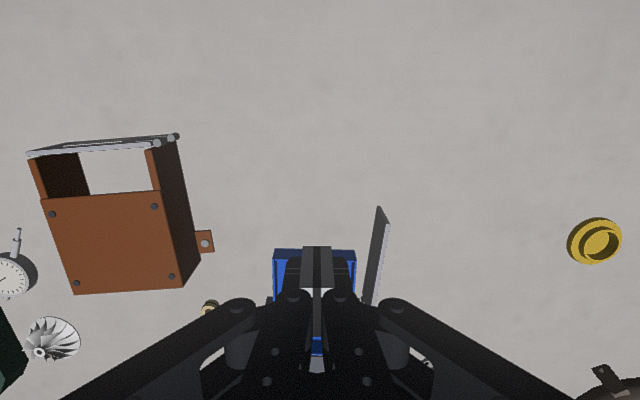

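The tray's end wall shows at about (272..356, 249), and the door runs from (378,206) at its tip down to about (365,305). The brown bay is at the left and out of the way.

```bash
python3 - <<'E'
from h import *
np.set_printoptions(precision=4,suppress=True)
c=dict(np.load("w1.npz"))
for uv,z in(((272,249),.028),((356,249),.028),((378,206),.059),((390,219),.059),((273,261),.0),((365,306),.031)): print(uv,z,ray(c,uv,z))
t=cam("top")
# bay roof edges in top crop px -> world
f=lambda u,v:(220+u/3.7,120+v/3.7)
for n,uv,z in(("roof fl",(143,250),.062),("roof bl",(145,72),.062),("roof br",(343,73),.062),("roof fr",(343,250),.062),("L mouth",(147,325),.062),("R mouth",(337,325),.062),("tray L",(166,434),.028),("tray R",(325,434),.028),("door tip",(122,532),.059),("door base",(143,330),.059)): print(n,ray(t,f(*uv),z))
E
```

```text
(272, 249) 0.028 [ 0.4988 -0.0205  0.028 ]
(356, 249) 0.028 [0.4991 0.0767 0.028 ]
(378, 206) 0.059 [0.4349 0.0932 0.059 ]
(390, 219) 0.059 [0.4491 0.1062 0.059 ]
(273, 261) 0.0 [ 0.5302 -0.0242  0.    ]
(365, 306) 0.031 [0.5751 0.09   0.031 ]
roof fl [0.6228 0.0817 0.062 ]
roof bl [0.733  0.0803 0.062 ]
roof br [ 0.73  -0.041  0.062]
roof fr [ 0.6205 -0.0392  0.062 ]
L mouth [0.5773 0.0793 0.062 ]
R mouth [ 0.5751 -0.0349  0.062 ]
tray L [0.5122 0.0732 0.028 ]
tray R [ 0.5104 -0.0254  0.028 ]
door tip [0.4544 0.0949 0.059 ]
door base [0.5746 0.0822 0.059 ]
```

>>> jog_arm:
  increments:
    - [[-0.03,-0.003,0.1,0,0,0.0055,255],[-0.03,-0.003,0.12,0,0,0,255],[-0.03,-0.003,0.12,0,0,0,255],[-0.03,-0.003,0.12,0,0,0,255],[-0.03,-0.003,0.12,0,0,0,255],[-0.03,-0.003,0.12,0,0,0,255],[-0.03,0,0.09,0,0,0,255],[-0.03,0,0.05,0,0,0,255],[0,0,0.036,0,0,0,255],[0,0,0,0,0,0,255],[0,0,0,0,0,0,255]]

```text
clock: 4.05
tcp_pos: [0.4596, 0.0252, 0.0129]
orientation: [0.0, 0.008, 1.0, 0.0]
wrist_force: [0.5, 0.1, -0.4]
finger_gap: -0.0002
grip_force: 0.0
```

```bash
python3 - <<'E'
from h import *
s=env.get_state();print(s["clock"],s["tcp_pos"],s["orientation"],s["wrist_force"])
c=cam("wrist");save(c,"w2.png")
E
```

```text
4.05 [0.4596153  0.02524702 0.01288484] [2.21189393e-04 8.41622635e-03 9.99964558e-01 2.43095462e-05] [ 0.52099948  0.11985872 -0.41134487]
```

View pics/w2.png

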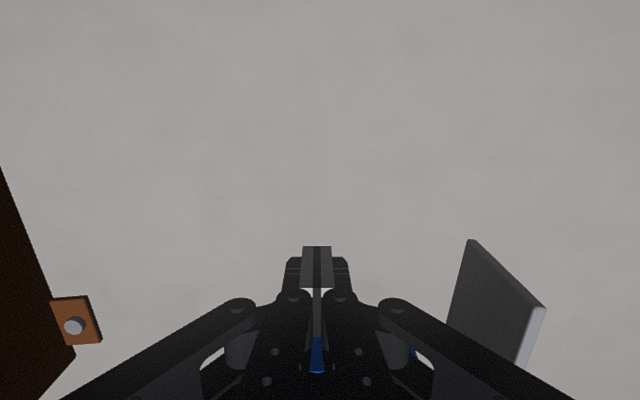

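The finger is down in front of the tray, which is hidden behind the gripper. The door at (495,300) is clear of it. Now I push.

>>> jog_arm:
  increments:
    - [[-0.02,0,0,0,0,0,255],[-0.02,0,0,0,0,0,255],[-0.02,0,0,0,0,0,255],[-0.02,0,0,0,0,0,255],[-0.02,0,0,0,0,0,255],[-0.02,0,0,0,0,0,255],[-0.02,0,0,0,0,0,255],[-0.02,0,0,0,0,0,255],[-0.02,0,0,0,0,0,255],[-0.02,0,0,0,0,0,255],[-0.02,0,0,0,0,0,255],[-0.02,0,0,0,0,0,255],[-0.02,0,0,0,0,0,255],[-0.02,0,0,0,0,0,255],[-0.02,0,0,0,0,0,255],[-0.02,0,0,0,0,0,255],[-0.02,0,0,0,0,0,255],[-0.02,0,0,0,0,0,255],[-0.02,0,0,0,0,0,255]]

```text
clock: 6.0
tcp_pos: [0.5549, 0.0234, 0.0123]
orientation: [0.0, 0.009, 1.0, 0.0]
wrist_force: [-0.6, 0.1, -0.4]
finger_gap: -0.0
grip_force: 0.6
```

```bash
python3 - <<'E'
from h import *
s=env.get_state();print(s["clock"],s["tcp_pos"],s["orientation"],s["wrist_force"])
c=cam("top");cv2.imwrite("pics/t2.png",cv2.resize(c["pixels"][120:280,220:380,::-1],None,fx=3.7,fy=3.7,interpolation=cv2.INTER_CUBIC))
E
```

```text
6.0 [0.55492436 0.02343602 0.01228669] [8.80097866e-06 8.61132414e-03 9.99962921e-01 3.36535465e-05] [-0.56043755  0.05254501 -0.39634304]
```

View pics/t2.png

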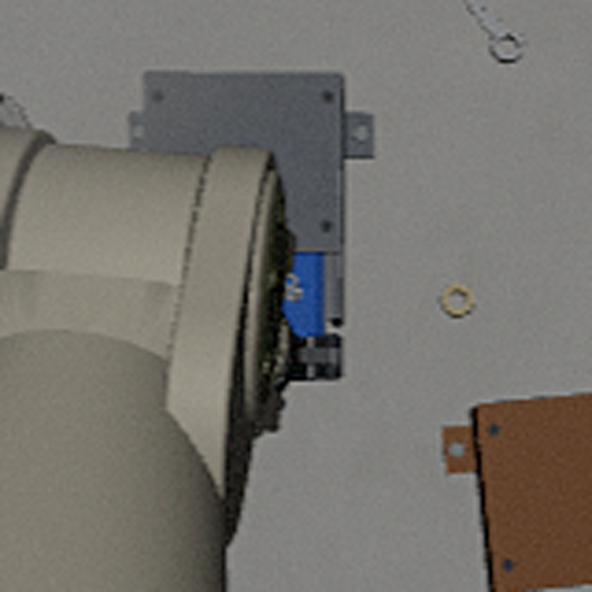

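The tray has moved in; its end is near crop (315,337), a little short of the mouth. I go on in small steps until the force rises.

>>> jog_arm:
  increments:
    - [[-0.01,0,0,0,0,0,255],[-0.01,0,0,0,0,0,255],[-0.01,0,0,0,0,0,255],[-0.01,0,0,0,0,0,255],[-0.01,0,0,0,0,0,255],[-0.01,0,0,0,0,0,255]]

```text
clock: 6.65
tcp_pos: [0.5697, 0.0232, 0.0124]
orientation: [0.0, 0.009, 1.0, 0.0]
wrist_force: [-2.7, -0.2, 2.5]
finger_gap: -0.0002
grip_force: 1.2
```

>>> jog_arm:
  increments:
    - [[-0.008,0,0,0,0,0,255],[-0.008,0,0,0,0,0,255]]

```text
clock: 6.85
tcp_pos: [0.5737, 0.0231, 0.0123]
orientation: [-0.0, 0.009, 1.0, 0.0]
wrist_force: [-2.6, 0.2, 1.9]
finger_gap: -0.0002
grip_force: 1.7
```

>>> jog_arm:
  increments:
    - [[-0.008,0,0,0,0,0,255],[0,0,0,0,0,0,255]]

```text
clock: 7.05
tcp_pos: [0.5736, 0.0232, 0.0119]
orientation: [-0.002, 0.009, 1.0, 0.0]
wrist_force: [-5.8, 0.2, 5.3]
finger_gap: -0.0003
grip_force: 3.3
```

>>> jog_arm:
  increments:
    - [[-0.01,0,0,0,0,0,255],[0,0,0,0,0,0,255]]

```text
clock: 7.25
tcp_pos: [0.5737, 0.0233, 0.0115]
orientation: [-0.004, 0.009, 1.0, 0.0]
wrist_force: [-12.5, -0.2, 7.5]
finger_gap: -0.0001
grip_force: 5.9
```

>>> jog_arm:
  increments:
    - [[-0.01,0,0,0,0,0,255],[0,0,0,0,0,0,255],[0,0,0,0,0,0,255]]

```text
clock: 7.55
tcp_pos: [0.5737, 0.0235, 0.0111]
orientation: [-0.006, 0.009, 1.0, 0.0]
wrist_force: [-15.8, -0.1, 10.9]
finger_gap: 0.0002
grip_force: 8.4
```

The tray stopped at x=0.5737 with the force rising to 16 N, so it is against the stop. I retract, lift and go over to the door's outer side.

>>> jog_arm:
  increments:
    - [[0.02,0,0,0,0,0,255],[0.04,0,0,0,0,0,255],[0.06,0,0,0,0,0,255],[0.08,0,0,0,0,0,255],[0.08,0,0,0,0,0,255],[0.08,0,0,0,0,0,255],[0,0,-0.1,0,0,0,255],[0,0,-0.12,0,0,0,255],[0,0,-0.12,0,0,0,255],[0,0,-0.12,0,0,0,255],[0,0.09,0,0,0,0,255],[0,0.1,0,0,0,0,255],[0,0.1,0,0,0,0,255],[0,0.1,0,0,0,0,255],[0,0.1,0,0,0,0,255],[0,0,0,0,0,0,255],[0,0,0,0,0,0,255]]

```text
clock: 9.25
tcp_pos: [0.493, 0.1473, 0.1275]
orientation: [0.001, 0.008, 1.0, -0.0]
wrist_force: [0.4, -0.7, 0.4]
finger_gap: 0.0002
grip_force: 0.0
```

```bash
python3 - <<'E'
from h import *
s=env.get_state();print(s["clock"],s["tcp_pos"],s["orientation"],s["wrist_force"])
c=cam("side");cv2.imwrite("pics/s2.png",cv2.resize(c["pixels"][150:330,200:420,::-1],None,fx=3,fy=3))
c=cam("top")
for t in("door_hinge","tray","door"):
  for k in(spotter.cut_out(t,"top") if t!="door_hinge" else [])[:2]:
    r=cv2.minAreaRect(np.argwhere(k["region"])[:,::-1].astype(np.float32));print(t,k["conf"],np.array([ray(c,q,.059 if t=="door" else .028) for q in cv2.boxPoints(r)])[:,:2].tolist())
y=-.017;H=np.array([.577,.0875]);a,b,r=.011,.015,.085
B=np.array([[np.cos(y),-np.sin(y)],[np.sin(y),np.cos(y)]])
P=[]
for th in np.linspace(1.78,-.04,21):
    d=np.array([-np.sin(th),-np.cos(th)]);n=np.array([-np.cos(th),np.sin(th)])
    P.append(r*d+(.0025+a*abs(np.cos(th))+b*abs(np.sin(th)))*n)
P=np.array(P);print("start world",H+B@P[0],"end",H+B@P[-1])
D=np.diff(P,axis=0)/.25
print([[round(float(-q[0]),3),round(float(q[1]),3)] for q in D])
E
```

```text
9.25 [0.49299481 0.14730217 0.12748021] [ 7.05876498e-04  7.94651229e-03  9.99968176e-01 -3.53389520e-05] [ 0.41321594 -0.72057721  0.42551787]
tray 0.95 [[0.6288588120174178, 0.07490044225445555], [0.6269935719618159, -0.022887064379797956], [0.5825759681805078, -0.02224476788949921], [0.5844261913678332, 0.07501976192462106]]
door 0.72 [[0.4566233792176342, 0.1053695674580851], [0.5804388328351217, 0.09417956524299453], [0.5787730376622339, 0.0790774183481581], [0.4550068026505554, 0.09050013032378865]]
door 0.66 [[0.3805531779304906, -0.1198388317346454], [0.3900997813164071, -0.244549966451221], [0.37733876171913916, -0.2452666764191209], [0.36782534358979113, -0.12075868447164746]]
start world [0.49852929 0.12552552] end [0.56486751 0.00219842]
[[0.012, -0.032], [0.009, -0.034], [0.006, -0.03], [0.004, -0.028], [0.001, -0.029], [-0.001, -0.03], [-0.004, -0.03], [-0.007, -0.03], [-0.01, -0.03], [-0.013, -0.029], [-0.016, -0.028], [-0.019, -0.027], [-0.022, -0.026], [-0.025, -0.024], [-0.027, -0.021], [-0.03, -0.019], [-0.032, -0.016], [-0.034, -0.012], [-0.035, -0.009], [-0.032, -0.005]]
```

View pics/s2.png

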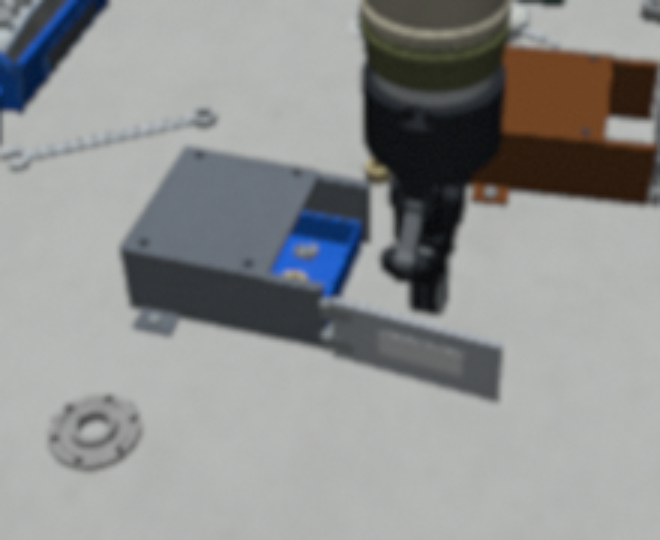

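The tray's end is just inside the mouth with both bearings at (305,250) and (295,275), and the door is still open. I lower the finger on its outer side.

>>> jog_arm:
  increments:
    - [[-0.02,0,0.07,0,0,0,255],[0,0,0.09,0,0,0,255],[0,0,0.09,0,0,0,255],[0,0,0.09,0,0,0,255],[0,0,0.05,0,0,0,255],[0,-0.04,0,0,0,0,255],[0,-0.046,0,0,0,0,255],[0,0,0,0,0,0,255],[0,0,0,0,0,0,255]]

```text
clock: 10.35
tcp_pos: [0.4983, 0.1248, 0.031]
orientation: [0.001, 0.009, 1.0, 0.0]
wrist_force: [-0.0, 0.6, 0.5]
finger_gap: -0.0002
grip_force: 0.0
```

>>> jog_arm:
  increments:
    - [[0.012,-0.032,0,0,0,0,255],[0.009,-0.034,0,0,0,0,255],[0.006,-0.03,0,0,0,0,255],[0.004,-0.028,0,0,0,0,255],[0.001,-0.029,0,0,0,0,255],[-0.001,-0.03,0,0,0,0,255],[-0.004,-0.03,0,0,0,0,255],[-0.007,-0.03,0,0,0,0,255],[-0.01,-0.03,0,0,0,0,255],[-0.013,-0.029,0,0,0,0,255],[-0.016,-0.028,0,0,0,0,255]]

```text
clock: 11.45
tcp_pos: [0.5008, 0.0422, 0.0297]
orientation: [-0.0, 0.009, 1.0, 0.0]
wrist_force: [-0.1, 0.3, -0.2]
finger_gap: -0.0003
grip_force: 0.3
```

>>> jog_arm:
  increments:
    - [[-0.019,-0.027,0,0,0,0,255],[-0.022,-0.026,0,0,0,0,255],[-0.025,-0.024,0,0,0,0,255],[-0.027,-0.021,0,0,0,0,255],[-0.03,-0.019,0,0,0,0,255],[-0.032,-0.016,0,0,0,0,255],[-0.034,-0.012,0,0,0,0,255]]

```text
clock: 12.15
tcp_pos: [0.5479, 0.0055, 0.0297]
orientation: [-0.0, 0.009, 1.0, 0.0]
wrist_force: [0.8, 0.2, 0.2]
finger_gap: 0.0
grip_force: 0.3
```

>>> jog_arm:
  increments:
    - [[-0.03,-0.008,0,0,0,0,255],[-0.025,0,0,0,0,0,255],[-0.01,0,0,0,0,0,255],[0,0,0,0,0,0,255]]

```text
clock: 12.55
tcp_pos: [0.5621, 0.0034, 0.0293]
orientation: [-0.002, 0.009, 1.0, -0.0]
wrist_force: [-4.3, -1.4, 0.8]
finger_gap: 0.0002
grip_force: 2.1
```

>>> jog_arm:
  increments:
    - [[-0.01,0,0,0,0,0,255],[0,0,0,0,0,0,255]]

```text
clock: 12.75
tcp_pos: [0.5621, 0.0034, 0.0291]
orientation: [-0.004, 0.009, 1.0, -0.0]
wrist_force: [-11.0, -2.0, 7.4]
finger_gap: -0.0002
grip_force: 5.2
```

>>> jog_arm:
  increments:
    - [[-0.01,0,0,0,0,0,255],[0,0,0,0,0,0,255]]

```text
clock: 12.95
tcp_pos: [0.5621, 0.0035, 0.0289]
orientation: [-0.006, 0.009, 1.0, -0.0]
wrist_force: [-17.2, -2.7, 10.9]
finger_gap: 0.0
grip_force: 8.1
```

The door stalls 11.6 mm in front of where the tray's wall was, against 11.5 mm expected when shut. I back off and check.

>>> jog_arm:
  increments:
    - [[0.02,0,0,0,0,0,255],[0.04,0,0,0,0,0,255],[0.08,0,0,0,0,0,255],[0.1,0,0,0,0,0,255],[0.08,0,-0.1,0,0,0,255],[0,0,-0.16,0,0,0,255],[0,0,-0.18,0,0,0,255],[0.1,0,-0.18,0,0,0,255],[0.1,0,-0.1,0,0,0,255],[0,0,0,0,0,0,255],[0,0,0,0,0,0,255]]

```text
clock: 14.05
tcp_pos: [0.4399, 0.0057, 0.2093]
orientation: [0.002, 0.009, 1.0, -0.0]
wrist_force: [0.8, 0.8, 0.6]
finger_gap: 0.0
grip_force: 0.0
```

```bash
python3 - <<'E'
from h import *
s=env.get_state();print(s["clock"],s["tcp_pos"],s["wrist_force"])
c=cam("side");a=cv2.resize(c["pixels"][150:330,200:420,::-1],None,fx=2.2,fy=2.2)
c=cam("top")
cv2.imwrite("pics/f.png",a)
for k in spotter.cut_out("door","top")[:2]:
    r=cv2.minAreaRect(np.argwhere(k["region"])[:,::-1].astype(np.float32));print(k["conf"],np.array([ray(c,q,.059) for q in cv2.boxPoints(r)])[:,:2].tolist())
E
```

```text
14.05 [0.43988033 0.00565779 0.2092598 ] [0.81047835 0.81485871 0.55373028]
0.73 [[0.37811905561362635, -0.12011041667506622], [0.38984971893542075, -0.242200898068356], [0.3786775213944489, -0.24305979571173875], [0.366982111261738, -0.12114278692446984]]
0.72 [[0.5729339188567351, 0.0926224373496502], [0.579655627487141, 0.09262322903408715], [0.5772346718735996, -0.03466233005053647], [0.5705160391115682, -0.03455575666291278]]
```

View pics/f.png

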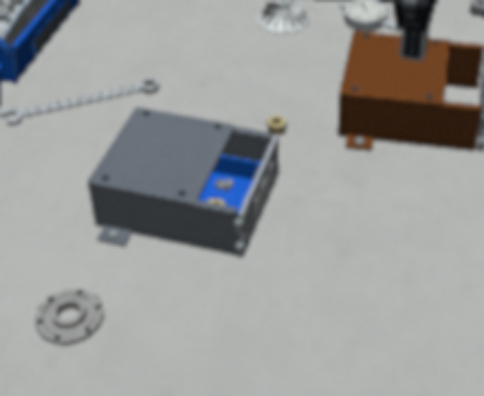

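The door lies shut across the mouth (yaw about -0.019, in line with the bay), with the tray and both bearings inside.

```bash
python3 -c "
from h import *
print(ticket.hand_in())"
```

```text
the job is handed in; nothing more can be done
None
```

The tray is pushed home against the stop and the door is shut over it, with both bearings still in the tray, the arm clear and the bystanders not touched; the job is handed in, though the hand-in returned no verdict.

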